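# Find the good centrifuge sleeve with a go/no-go gauge

## Task

Only one of the three black centrifuge sleeves in the rack still has a good bore: find it by trying the go/no-go pin gauge gently in them, never forcing or dropping the gauge. In a good sleeve the thin end goes into the seat bore and the thick part stops on the ledge; leave the gauge standing fully home in that sleeve, in its place in the rack. Stand the other two (tight: the thin end will not enter; worn: the thick part goes in too) upright in the tray, and leave the bottle and beaker alone.

Things in the scene. Friction and masses are not known exactly. Their poses are not given: they have to be found in the camera images.
- gauge: go/no-go pin gauge, 140 g, 114 mm long, upright in its stand at first. Origin: centre of the flat tip, z up its axis. Thin GO pin 13 mm wide up to z = 16 mm (first 1.5 mm a 45 degree cone), square shoulder, thick NO-GO pin 17 mm wide up to 50, round collar 26 mm wide up to 54, hexagonal aluminium handle up to 114, 20 mm across flats, which face its own +x and every 60 degrees on
- gauge_grip (a point): middle of the gauge's handle, 84 mm above its tip. Pressed lightly (3 to 5 N) and centred, the tip stops about 21 mm below a tight sleeve's rim and 36 mm below a good one's (shoulder on ledge); in a worn one it goes on to 50 mm (collar on rim). An earlier stop means it is off centre. Over 25 N on a sleeve is forcing it; falling more than 4 mm once let go is dropping it
- stand: fixed brown wooden block 60 x 60 x 58 mm with one upright hole, 20.5 mm wide and 54 mm deep, in the middle of its top, that holds the gauge at the start: collar on the block's top, tip 8 mm above the table. Origin: centre of the underside
- rack: fixed white plastic block 64 mm (x) by 216 mm (y) by 26 mm tall with three round pockets in a row along its y at y = 75, 0 and -75 mm, each 34 mm wide (1 mm of play around a sleeve) and 20 mm deep down to a foam pad that gives up to 4 mm (2 N to start, then 4 N per mm); a sleeve stands in each, underside 6 mm, rim 66 mm above the table. Origin: centre of the underside
- sleeve_a: black plastic centrifuge sleeve, a cylinder 32 mm wide, 60 mm tall, about 65 g; which one is good is drawn anew each time. Origin: centre of the underside, z up to the rim at 60 mm. Mouth 21 mm wide (edge chamfered 1.5 mm) and 20 mm deep, ends in a ledge, where the seat bore begins (edge chamfered 1 mm, 37 mm deep): 14 mm wide if good, 11.5 if tight, 18.5 if worn
- sleeve_b: black plastic centrifuge sleeve, a cylinder 32 mm wide, 60 mm tall, about 65 g; which one is good is drawn anew each time. Origin: centre of the underside, z up to the rim at 60 mm. Mouth 21 mm wide (edge chamfered 1.5 mm) and 20 mm deep, ends in a ledge, where the seat bore begins (edge chamfered 1 mm, 37 mm deep): 14 mm wide if good, 11.5 if tight, 18.5 if worn
- sleeve_c: black plastic centrifuge sleeve, a cylinder 32 mm wide, 60 mm tall, about 65 g; which one is good is drawn anew each time. Origin: centre of the underside, z up to the rim at 60 mm. Mouth 21 mm wide (edge chamfered 1.5 mm) and 20 mm deep, ends in a ledge, where the seat bore begins (edge chamfered 1 mm, 37 mm deep): 14 mm wide if good, 11.5 if tight, 18.5 if worn
- tray: fixed rectangular aluminium tray for the rejected sleeves, empty at the start, 120 mm (x) by 170 mm (y) outside, walls 3 mm thick and 18 mm tall, floor 3 mm above the table. Origin: centre of the underside
- bottle: bystander: white reagent bottle with label, 70 mm wide, 170 mm tall, loose. Origin: centre of the underside
- beaker: bystander: glass beaker, 72 mm wide, 90 mm tall, loose. Origin: centre of the underside

How it is judged:
By the outcome, as a careful person would: the job done as asked, in the order asked, and still so for the second after the job is handed in, with the robot touching nothing.
It also fails if it takes over 72 s, if anything falls off the work surface, if the arm or the gripper's body presses on something with over 40 N, if the wrist force passes 120 N, or if a joint passes its speed limit or range.

## Robot

A 7-joint arm with a two-finger parallel gripper is mounted at the origin on the work surface. World frame = base frame: x ahead of the robot, y to its left, z up, the work surface at z = 0. Lengths are in m, angles in degrees, forces in N, time in s.
With the tool pointing down it reaches from about 0.35 to 0.9 m from the base axis. Payload 7.2 kg.
Tool frame: the origin (TCP) lies on the centre line of the jaws, within the pads' length; the fingertips stand 14 mm ahead of it and the grasp point (between the pads) lies 5 mm behind it (ctrl.tips_ahead is the distance from the TCP to the fingertips, in m); x points along the fingers, y is the direction in which the jaws open and shut, and the axes are right-handed (so a half turn about x gives the same grasp; the last joint's range is limited). The gripper opens to 85 mm and grips with 20 to 120 N. Pads are 22 mm wide; open, the fingers measure 114 mm over their backs; the gripper's body (76 mm by 85 mm) begins 54 mm behind the grasp point. The pads swing forward as they close: fully open they stand 13 mm farther back than shut.
Start: joints at [68.342, 23.554, -0.728, 91.456, 0.321, 64.991, -4.71], TCP at [0.191, -0.595, 0.245] pointing down, gripper open.
Joint ranges: [-169.25, 169.25], [-16.82, 113.86], [-84.01, 82.57], [7.8, 145.47], [-59.2, 239.2], [7.22, 106.19], [-163.78, 163.78]. Speed limits (degrees/s): [136.94, 136.94, 172.46, 172.46, 180, 180, 180].

## Interface

Orientations are given as a 3x3 rotation matrix whose columns are the frame's x, y, z axes.
In Python, from workcell import ctrl gives the robot as it stands. The module is installed in compiled form; this text tells all that it offers.
- The arm moves only by the tool step_arm, never from a script. Its argument "steps" is a list of rows, each a list of 5 numbers: the closure, from 0 (fully open) to 1 (shut), then the shift along the tool's x, y, z in mm, then the turn about the tool's x in rad. A call has 1 to 20 rows; each row is the pose to reach, as a shift and turn from the pose measured when the call began, along the tool's axes at that moment; what a row does not reach only later rows make up. A row lasts 1/10 s, in which the tool goes at most 50 mm and 8.59 degrees, less where a joint would pass 70% of its speed; a pose out of reach is approached as far as the arm can. A call with a gripper value outside its range is refused whole. The fingers move at their own pace and stop on an object; "newtons" is the grip in N (left out, the last holds). Time passes only in rows, so rows that repeat a pose let the fingers close. It gives the time, the measured TCP pose, the force and the opening at its end, in the units of the state.
- ctrl.read_state(): the state, without advancing time (a new reading comes with each control period).
- ctrl.snapshot(name): name is "scene" or "top" or "wrist"; returns the picture (420x560x3 uint8, red, green, blue); there is no depth.
- ctrl.camera_info(name): a dict with "fx", "fy", "cx", "cy" (pixels), "k1" (the pictures are not rectified: a ray, as slopes to the right and down, at radius r is drawn at 1 + k1 r^2 times it, then the intrinsics apply), "origin" and "orientation" of the camera in the world; the wrist camera has in their place "T_tool_cam" (4x4, takes a point from camera to tool coordinates, whose origin is the TCP and whose axes are the tool frame's). Camera axes: x right, y up, looking along -z (the intrinsics and any distortion apply to the point x, -y, -z); pixel columns grow to the right and rows downward; lengths in m; the calibration is good to about 2 mm. A picture is of the moment at which its call begins: read the wrist's pose just before it. camera_info takes no time and is no camera call.
- ctrl.finish_job(): hands the job in, once; it reports no verdict.
The state is a dict: "time": time; "joint_positions": joint angles; "qd": joint speeds; "effort": joint torques, N m; "tcp_pos": TCP position; "eef_rot": TCP orientation; "contact_force": force on the tool from outside, world axes, zero at the start; "torque": the same for the moment, N m; "opening": opening from 0.0 (shut) to 1.0 (fully open).
Only numpy, scipy, OpenCV 4.12 (cv2) and the standard library are available. Lean on these libraries where they do the work, as an engineer would, in place of code of your own. Each camera call takes 0.05 s, during which the arm holds its last target. There are 200 camera calls.

## Working session

There is one attempt and no reset: what is moved stays moved. The work goes in short steps, Python scripts to look and compute and a tool call to move; the robot and the scene stay as the last step left them, time stands still between calls to the robot, and variables do not carry over. Pictures are saved under pics/ and viewed, about 8 in all and at most 12, crops included, and the job is handed in when it is done.

Besides the shell and the picture viewer there is one more tool, called by a JSON object that holds its "op" and its "data". step_arm: Moves the arm, as the interface text tells. Its arguments: {"type":"object","properties":{"steps":{"type":"array"},"newtons":{"type":"number"}},"required":["steps"]}

```bash
mkdir -p pics; python3 - <<'E'
from workcell import ctrl
import cv2,numpy as np
s=ctrl.read_state();print({k:np.round(v,3).tolist() for k,v in s.items()});print(ctrl.tips_ahead)
ims=[]
for n in["scene","top","wrist"]:
    im=ctrl.snapshot(n);cv2.imwrite(f"pics/{n}0.png",im[:,:,::-1]);print(n,{k:np.round(v,4).tolist() for k,v in ctrl.camera_info(n).items()})
E
```

```text
{'time': 0.0, 'joint_positions': [68.34, 23.601, -0.73, 91.505, 0.321, 64.988, -4.71], 'qd': [-0.034, 0.025, -0.015, 0.007, -0.051, 0.054, 0.087], 'effort': [-0.0, -60.063, 0.682, -29.941, 0.014, 0.011, -0.0], 'tcp_pos': [0.19, -0.595, 0.244], 'eef_rot': [[-0.001, 0.305, -0.952], [0.001, -0.952, -0.305], [-1.0, -0.002, 0.0]], 'contact_force': [0.432, -0.677, -0.002], 'torque': [0.018, -0.027, -0.011], 'opening': 0.997}
0.014
scene {'fx': 389.0507, 'fy': 389.0507, 'cx': 283.2557, 'cy': 210.3914, 'k1': 0.0058, 'origin': [1.1742, -0.2828, 0.5608], 'orientation': [[0.4638, -0.5321, 0.7083], [0.8859, 0.286, -0.3652], [-0.0083, 0.7969, 0.604]]}
top {'fx': 414.8844, 'fy': 414.8844, 'cx': 283.6417, 'cy': 214.4794, 'k1': 0.0446, 'origin': [0.4222, -0.0031, 0.9339], 'orientation': [[-0.0066, 0.982, -0.1889], [-0.9996, -0.0116, -0.0252], [-0.027, 0.1887, 0.9817]]}
wrist {'fx': 315.1813, 'fy': 315.1813, 'cx': 280.1615, 'cy': 213.7733, 'k1': -0.0484, 'T_tool_cam': [[-0.0002, 0.3194, -0.9476, -0.1278], [1.0, 0.0001, -0.0001, -0.0003], [0.0001, -0.9476, -0.3194, -0.0825], [0.0, 0.0, 0.0, 1.0]]}
```

View pics/top0.png

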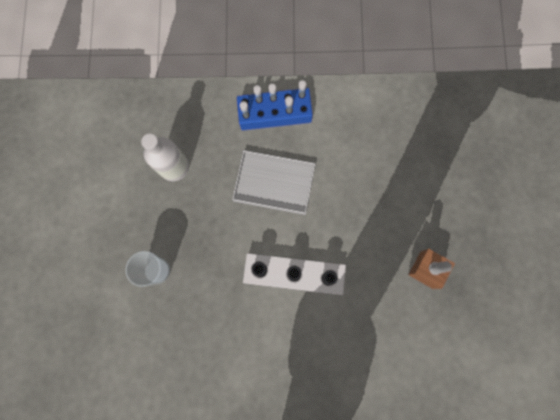

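View pics/scene0.png

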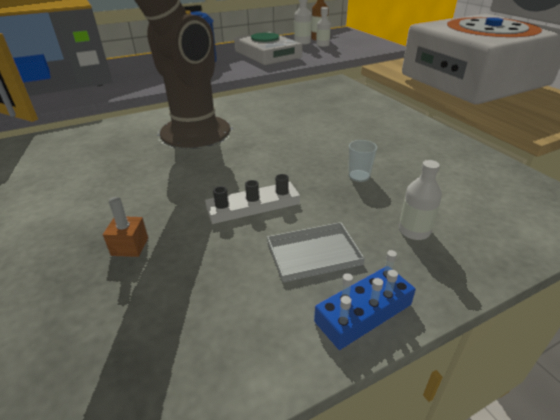

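Top view: stand at about (432,268), rack centre (295,273) with sleeves at (259,269), (294,273), (330,277), and the tray at (275,181). There is also an unlisted blue tube rack at (275,108). The scene view agrees.

```bash
cat > h.py <<'E'
from workcell import ctrl
import cv2,numpy as np
def cam(name,s=None):
    i=ctrl.camera_info(name)
    if name!="wrist": return i,np.array(i["origin"]),np.array(i["orientation"])
    s=s or ctrl.read_state(); T=np.array(i["T_tool_cam"]); R=np.array(s["eef_rot"])
    return i,np.array(s["tcp_pos"])+R@T[:3,3],R@T[:3,:3]
def plane(c,uv,z):
    i,o,R=c; uv=np.asarray(uv,float).reshape(-1,2)
    d=np.stack([(uv[:,0]-i["cx"])/i["fx"],(uv[:,1]-i["cy"])/i["fy"]],1); u=d.copy()
    for _ in range(20): u=d/(1+i["k1"]*(u**2).sum(1,keepdims=True))
    w=np.c_[u[:,0],-u[:,1],-np.ones(len(u))]@R.T
    return o+w*((z-o[2])/w[:,2:])
def project(c,P):
    i,o,R=c; q=(np.atleast_2d(P)-o)@R; u=np.c_[q[:,0],-q[:,1]]/-q[:,2:]
    u=u*(1+i["k1"]*(u**2).sum(1,keepdims=True)); return u*[i["fx"],i["fy"]]+[i["cx"],i["cy"]]
def shift(s,target):  # mm along tool axes to bring TCP to target
    return np.round(np.array(s["eef_rot"]).T@(np.array(target)-s["tcp_pos"])*1000,1)
def shot(name,fn):
    s=ctrl.read_state(); im=ctrl.snapshot(name)[:,:,::-1].copy(); cv2.imwrite(f"pics/{fn}.png",im); return s,im
def blobs(m,amin):
    cs,_=cv2.findContours(m.astype(np.uint8)*255,cv2.RETR_EXTERNAL,cv2.CHAIN_APPROX_NONE)
    return [c for c in cs if cv2.contourArea(c)>amin]
E
python3 - <<'E'
from h import *
c=cam("top"); im=cv2.imread("pics/top0.png"); hsv=cv2.cvtColor(im,cv2.COLOR_BGR2HSV).astype(int)
for n,p,z in[("stand",(430,267),.058),("handle top",(447,268),.122),("tray corners",[(244,150),(315,159),(306,213),(234,203)],.018),("sleeves",[(259,269),(294,273),(330,277)],.066),("blue",[(275,108)],.05),("bottle",(175,172),0),("beaker",(146,270),.05)]:
    print(n,plane(c,p,z).round(4)[:,:2].tolist())
h,s,v=hsv[...,0],hsv[...,1],hsv[...,2]
for n,m,z in[("stand",(h<15)&(s>130)&(v>60),.058),("white",(s<25)&(v>150),.026),("dark",(v<40),.066)]:
    for b in blobs(m,60):
        r=cv2.minAreaRect(b); print(n,np.round(r[0],1),np.round(r[1],1),round(r[2],1),plane(c,r[0],z).round(4)[0,:2])
E
```

```text
stand [[0.4766, -0.2825]]
handle top [[0.4706, -0.2938]]
tray corners [[0.7519, 0.1115], [0.7276, -0.0526], [0.6013, -0.0298], [0.6263, 0.1329]]
sleeves [[0.4744, 0.0713], [0.4655, -0.0014], [0.4568, -0.0755]]
blue [[0.8395, 0.0377]]
bottle [[0.7065, 0.2754]]
beaker [[0.4757, 0.3128]]
white [341.  271.5] [13.  6.] 90.0 [ 0.47   -0.1029]
white [158.4 269.2] [11.8 26. ] 2.3 [0.4786 0.2944]
white [283.3 272.9] [79.7 31. ] 6.8 [0.4679 0.0219]
white [141.  255.5] [ 7. 16.] 90.0 [0.5089 0.3342]
white [268.4 206.3] [74.3  2.8] 11.0 [0.6159 0.0542]
white [275.2 177.9] [73. 43.] 10.2 [0.6815 0.0387]
white [160.  158.5] [55.9 24.7] 45.0 [0.7312 0.3035]
white [538.5  34. ] [68. 41.] 90.0 [ 1.0179 -0.5762]
white [125.5  34.3] [93.4 79.3] 6.5 [1.0458 0.4005]
white [33. 39.] [78. 66.] 90.0 [1.0346 0.6215]
dark [330.  277.5] [ 9. 10.] 90.0 [ 0.4558 -0.0755]
dark [293.5 273. ] [9.2 9.2] 45.0 [ 4.655e-01 -4.000e-04]
dark [258.4 268.8] [9.8 9.8] 63.4 [0.4748 0.0725]
```

{"op": "step_arm", "data": {"steps": [[0, -15, -207, -364, 0], [0, -15, -207, -364, 0], [0, -15, -207, -364, 0], [0, -15, -207, -364, 0], [0, -15, -207, -364, 0], [0, -15, -207, -364, 0], [0, -15, -207, -364, 0], [0, -15, -207, -364, 0], [0, -15, -207, -364, 0], [0, -15, -207, -364, 0], [0, -15, -207, -364, 0]], "newtons": 40}}

```text
time: 1.25
tcp_pos: [0.4736, -0.287, 0.2595]
eef_rot: [[-0.001, 0.305, -0.952], [0.001, -0.952, -0.305], [-1.0, -0.001, 0.001]]
contact_force: [-0.3, -0.7, 0.4]
opening: 1.0
```

```bash
python3 - <<'E'
from h import *
s,im=shot("wrist","w1"); print(np.round(s["tcp_pos"],4),np.round(s["eef_rot"],3).tolist(),np.round(s["qd"],1))
cv2.imwrite("pics/w1v.png",cv2.resize(im,None,fx=1.4,fy=1.4,interpolation=cv2.INTER_CUBIC))
c=cam("wrist",s); print(project(c,[[.474,-.288,.122],[.4766,-.2825,.058]]))
E
```

```text
[ 0.4736 -0.287   0.2595] [[-0.001, 0.305, -0.952], [0.001, -0.952, -0.305], [-1.0, -0.001, 0.001]] [ 1.6 -0.2  1.2  0.2  0.1 -0.1  0.1]
[[281.90658628 206.06050985]
 [277.5170396  184.5705931 ]]
```

View pics/w1v.png

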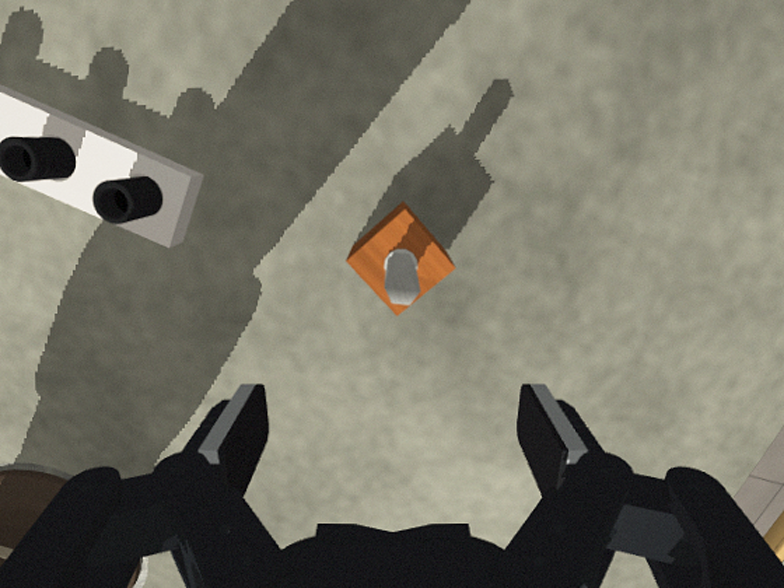

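The gripper is above the stand: stand at about (400,260), handle top end at about (400,298) in the enlarged view. Zooming in to find the hex orientation.

```bash
python3 - <<'E'
from h import *
im=cv2.imread("pics/w1.png"); x0,y0=240,138
cr=cv2.resize(im[y0:y0+95,x0:x0+95],None,fx=6,fy=6,interpolation=cv2.INTER_CUBIC)
cv2.imwrite("pics/w1c.png",cr)
hsv=cv2.cvtColor(im,cv2.COLOR_BGR2HSV).astype(int)
m=(hsv[...,0]<20)&(hsv[...,1]>130)
b=max(blobs(m,300),key=cv2.contourArea); r=cv2.minAreaRect(b); print(r)
E
```

```text
((285.3406982421875, 185.38938903808594), (60.11206817626953, 58.3246955871582), 48.8140754699707)
```

View pics/w1c.png

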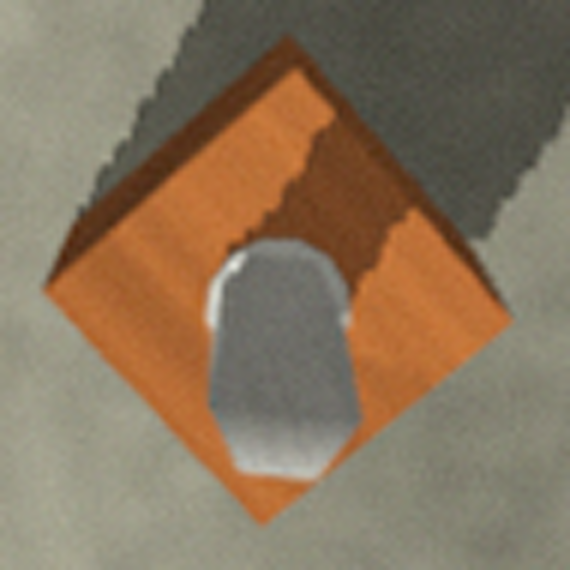

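```bash
python3 - <<'E'
from h import *
i=ctrl.camera_info("wrist");T=np.array(i["T_tool_cam"])
R=np.array([[-0.001,.305,-.952],[.001,-.952,-.305],[-1,-.001,.001]]);s=dict(tcp_pos=[.4736,-.287,.2595],eef_rot=R)
c=cam("wrist",s)
v=np.array([(239,474),(317,480),(360,420),(211,405)])/6+[240-.4,138-.4]
P=plane(c,v,.122);print(P.round(4))
ctr=(P[2]+P[3])/2;d=P[2]-P[3];e=P[1]-P[0]
print("ctr",ctr,np.linalg.norm(d),np.linalg.norm(e),np.degrees(np.arctan2(d[1],d[0])),np.degrees(np.arctan2(e[1],e[0])))
w=np.array([(45,290),(265,525),(512,322),(300,68)])/6+[239.6,137.6]
Q=plane(c,w,.058);print("stand",Q.mean(0),np.degrees(np.arctan2(*(Q[1]-Q[0])[1::-1])), np.linalg.norm(np.diff(Q,axis=0),axis=1))
v=np.array([(23,157),(121,202)])/1.4; print(plane(c,v,.066))
E
```

```text
[[ 0.464  -0.2889  0.122 ]
 [ 0.4667 -0.3002  0.122 ]
 [ 0.4775 -0.3033  0.122 ]
 [ 0.473  -0.2817  0.122 ]]
ctr [ 0.4752323  -0.29251113  0.122     ] 0.02201636983781814 0.011628918620999082 -78.23650256075008 -76.88122855593446
stand [ 0.47542958 -0.29284283  0.058     ] -120.8892410307973 [0.05970031 0.05892561 0.05926699]
[[ 0.47058469 -0.00800506  0.066     ]
 [ 0.4596808  -0.0830466   0.066     ]]
```

{"op": "step_arm", "data": {"steps": [[0.3, 10, 5.8, 0, -0.15], [0.3, 20, 5.8, 0, -0.3], [0.3, 40, 5.8, 0, -0.431], [0.3, 60, 5.8, 0, -0.431], [0.3, 90, 5.8, 0, -0.431], [0.3, 120, 5.8, 0, -0.431], [0.3, 120, 5.8, 0, -0.431]]}}

```text
time: 2.0
tcp_pos: [0.4709, -0.2939, 0.1359]
eef_rot: [[-0.008, 0.672, -0.741], [0.004, -0.741, -0.672], [-1.0, -0.008, 0.004]]
contact_force: [0.1, 0.2, 0.1]
opening: 0.698
```

```bash
python3 - <<'E'
from h import *
s,im=shot("wrist","w2"); print(shift(s,[.4753,-.2927,.087]),np.round(s["eef_rot"],3).tolist())
cr=cv2.resize(im[180:420,140:420],None,fx=2.5,fy=2.5,interpolation=cv2.INTER_CUBIC);cv2.imwrite("pics/w2c.png",cr)
E
```

```text
[48.9  2.5 -4.2] [[-0.008, 0.672, -0.741], [0.004, -0.741, -0.672], [-1.0, -0.008, 0.004]]
```

View pics/w2c.png

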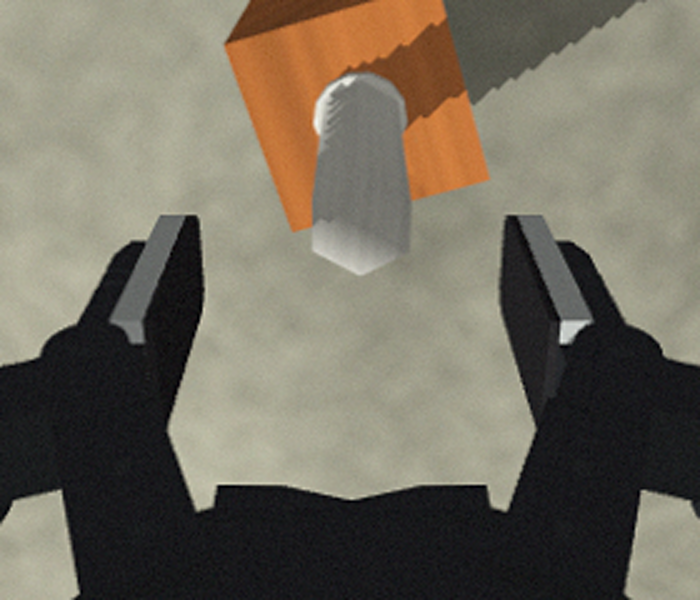

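Flats now face the jaws. The handle top is centred near (360,250) in the crop, about 2 mm right of the jaw centre, which agrees with the computed shift.

{"op": "step_arm", "data": {"steps": [[0.3, 0, 2.5, -4.2, 0], [0.3, 20, 2.5, -4.2, 0], [0.3, 40, 2.5, -4.2, 0], [0.3, 48.5, 2.5, -4.2, 0], [0.3, 48.5, 2.5, -4.2, 0], [0.3, 48.5, 2.5, -4.2, 0]]}}

```text
time: 2.65
tcp_pos: [0.4776, -0.2935, 0.0908]
eef_rot: [[-0.004, 0.672, -0.741], [0.002, -0.741, -0.672], [-1.0, -0.004, 0.002]]
contact_force: [0.6, -0.3, 0.2]
opening: 0.699
```

```bash
python3 - <<'E'
from h import *
s=ctrl.read_state(); print(shift(s,[.4753,-.2927,.087]),np.round(s["eef_rot"],4).tolist(),s["contact_force"])
E
```

```text
[ 3.9 -2.2  1.2] [[-0.0041, 0.672, -0.7405], [0.0016, -0.7405, -0.672], [-1.0, -0.0039, 0.002]] [ 0.61562517 -0.30566464  0.18789198]
```

{"op": "step_arm", "data": {"steps": [[0.35, 3.5, -2.2, 1.2, 0], [0.35, 3.5, -2.2, 1.2, 0], [0.35, 3.5, -2.2, 1.2, 0]]}}

```text
time: 2.95
tcp_pos: [0.4754, -0.2929, 0.0879]
eef_rot: [[-0.003, 0.672, -0.741], [0.001, -0.741, -0.672], [-1.0, -0.003, 0.002]]
contact_force: [0.1, -0.3, 0.2]
opening: 0.646
```

```bash
python3 - <<'E'
from h import *
s=ctrl.read_state(); print(shift(s,[.4753,-.2927,.087]),np.round(s["eef_rot"],4).tolist(),np.round(s["contact_force"],2),np.round(s["qd"],1))
E
```

```text
[ 0.9 -0.2 -0. ] [[-0.0035, 0.6719, -0.7406], [0.0012, -0.7406, -0.6719], [-1.0, -0.0032, 0.0018]] [ 0.06 -0.33  0.23] [-0.1  0.2 -0.1 -0.2 -0.  -0.  -0.1]
```

Close with a moderate grip, then lift.

{"op": "step_arm", "data": {"steps": [[0.6, 0.9, -0.2, 0, 0], [0.7, 0.9, -0.2, 0, 0], [0.8, 0.9, -0.2, 0, 0], [1, 0.9, -0.2, 0, 0], [1, 0.9, -0.2, 0, 0], [1, 0.9, -0.2, 0, 0], [1, 0.9, -0.2, 0, 0]], "newtons": 60}}

```text
time: 3.65
tcp_pos: [0.4752, -0.2927, 0.0871]
eef_rot: [[-0.004, 0.672, -0.741], [0.001, -0.741, -0.672], [-1.0, -0.003, 0.002]]
contact_force: [-1.3, 1.5, 4.8]
opening: 0.226
```

```bash
python3 - <<'E'
from h import *
s=ctrl.read_state(); print(shift(s,[.4753,-.2927,.087]),np.round(s["eef_rot"],4).tolist(),np.round(s["contact_force"],2),s["opening"],s["opening"]*85)
E
```

```text
[ 0.1  0.1 -0. ] [[-0.0036, 0.672, -0.7406], [0.0011, -0.7406, -0.672], [-1.0, -0.0032, 0.0019]] [-1.26  1.53  4.84] 0.2261620711211389 19.223776045296805
```

{"op": "step_arm", "data": {"steps": [[1, -15, 0, 0, 0], [1, -35, 0, 0, 0], [1, -65, 0, 0, 0], [1, -95, 0, 0, 0], [1, -110, 0, 0, 0], [1, -110, -30, -23, 0], [1, -110, -65, -50, 0], [1, -110, -100, -77, 0], [1, -110, -135, -104, 0], [1, -110, -160, -123, 0], [1, -110, -170, -131, 0], [1, -110, -170, -131, 0], [1, -110, -170, -131, 0], [1, -110, -170, -131, 0]]}}

```text
time: 5.05
tcp_pos: [0.4584, -0.0806, 0.1972]
eef_rot: [[-0.004, 0.67, -0.742], [0.001, -0.742, -0.67], [-1.0, -0.003, 0.002]]
contact_force: [0.6, -0.0, -1.7]
opening: 0.221
```

```bash
python3 - <<'E'
from h import *
s,im=shot("wrist","w3"); print(np.round(s["tcp_pos"],4),np.round(s["eef_rot"],4).tolist(),np.round(s["contact_force"],2),np.round(s["qd"],1))
cv2.imwrite("pics/w3v.png",cv2.resize(im,None,fx=1.4,fy=1.4,interpolation=cv2.INTER_CUBIC))
c=cam("wrist",s); R=np.array(s["eef_rot"]);p=np.array(s["tcp_pos"])
print(project(c,p+np.array([[.079,0,0],[.0287,0,0]])@R.T)*1.4, project(c,[[.457,-.0755,.066],[.4655,-.0007,.066],[.4745,.072,.066]])*1.4)
E
```

```text
[ 0.4584 -0.0806  0.1972] [[-0.0039, 0.6702, -0.7422], [0.0008, -0.7422, -0.6702], [-1.0, -0.0032, 0.0024]] [ 0.62 -0.05 -1.68] [ 0.2 -0.  -0.3  0.  -0.1  0.2 -0.2]
[[392.48912259 323.48164942]
 [392.53558723 370.58915957]] [[385.45295833 287.93663578]
 [298.52758046 194.33929831]
 [204.97022757  91.70589469]]
```

View pics/w3v.png

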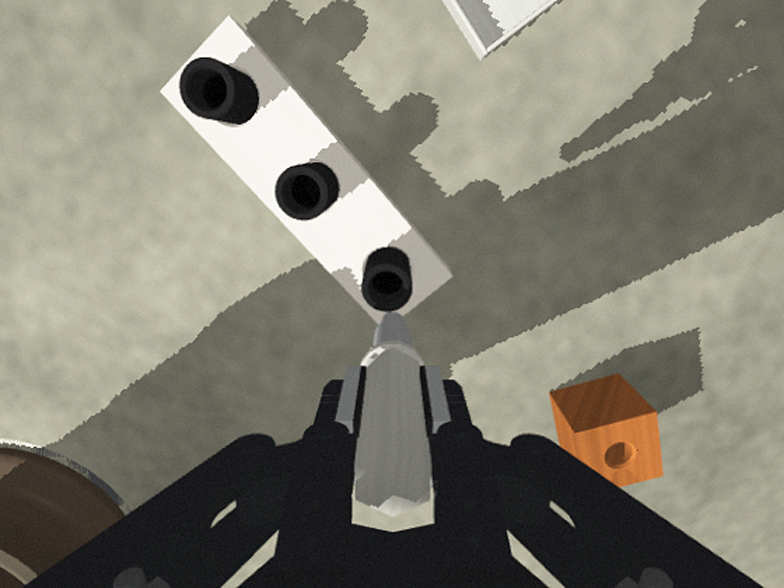

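The gauge is held straight. Sleeve mouths sit at about (387,283), (305,189) and (210,90) in the enlarged view, and the tip is near (393,315). Measuring them.

```bash
python3 - <<'E'
from h import *
im=cv2.imread("pics/w3.png"); g=cv2.cvtColor(im,cv2.COLOR_BGR2GRAY)
R=np.array([[-.0039,.6702,-.7422],[.0008,-.7422,-.6702],[-1,-.0032,.0024]]);s=dict(tcp_pos=[.4584,-.0806,.1972],eef_rot=R);c=cam("wrist",s)
for u,v in[(387,283),(305,189),(210,90)]:
    u,v=u/1.4,v/1.4
    for th in(18,24,30,36):
        m=np.zeros_like(g);cv2.circle(m,(int(u),int(v)),16,255,-1)
        for b in blobs((cv2.GaussianBlur(g,(3,3),0)<th)&(m>0),30):
            P=plane(c,b.reshape(-1,2),.066)[:,:2].astype(np.float32);ctr,r=cv2.minEnclosingCircle(P);e=cv2.fitEllipse(P*1000)
            print(th,np.round(e[0],1),np.round(e[1],1),np.round(b.reshape(-1,2).mean(0),1))
cr=cv2.resize(im[165:265,220:340],None,fx=6,fy=6,interpolation=cv2.INTER_CUBIC)
cv2.imwrite("pics/w3c.png",np.clip(cr.astype(int)*1.6,0,255).astype(np.uint8))
E
```

```text
18 [459.7 -73.6] [13.9 17.4] [275.8 202. ]
24 [458.  -74.8] [18.7 19.9] [276.  205.3]
30 [457.2 -76. ] [21.1 23. ] [276.1 205.6]
36 [457.2 -75.7] [21.6 23.9] [276.1 205.5]
18 [469.2  -2.1] [15.1 18.3] [217.4 136.3]
24 [467.5  -1.5] [19. 20.] [214.6 137.3]
30 [467.1  -1.2] [20.2 21.3] [215.  137.3]
36 [467.3  -1.1] [20.7 21.9] [215.  137.1]
18 [478.2  68.6] [12.3 16.8] [152.8  64.7]
24 [476.5  71.6] [18.6 20.2] [148.1  63.4]
30 [476.1  71.7] [19.8 21.2] [148.1  63.8]
36 [476.1  71.6] [20.2 21.9] [148.3  64. ]
```

View pics/w3c.png

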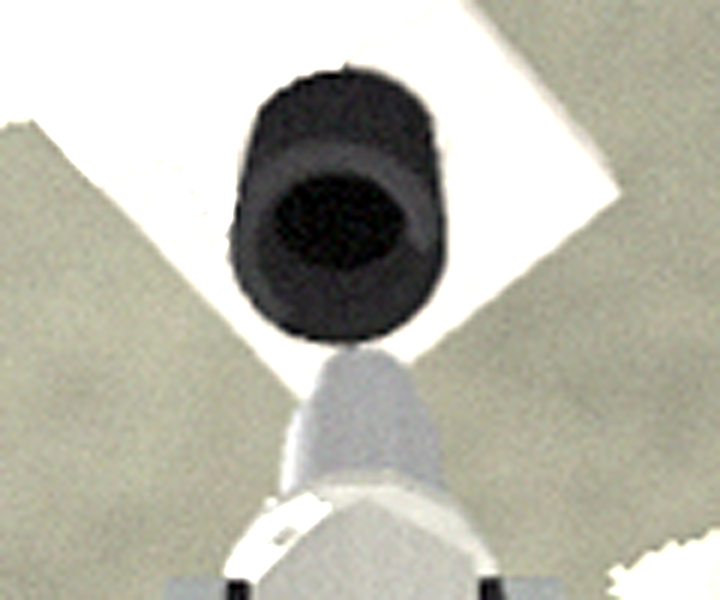

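```bash
python3 - <<'E'
from h import *
im=cv2.imread("pics/w3.png").astype(int)
R=np.array([[-.0039,.6702,-.7422],[.0008,-.7422,-.6702],[-1,-.0032,.0024]]);s=dict(tcp_pos=[.4584,-.0806,.1972],eef_rot=R);c=cam("wrist",s)
f=lambda q:(project(c,np.array(s["tcp_pos"])+np.array(q)@R.T).round(1)).tolist()
print("tip edge",f([[.0775,0,-.0065],[.079,0,-.005],[.07,-.0065,0],[.07,.0065,0],[.0775,-.0065,0],[.0775,.0065,0]]))
print("collar", f([[.0287,0,-.013],[.0287,-.013,0],[.0287,.013,0]]))
print("rim of c",f((np.array([[.4572,-.0758,.066]])-s["tcp_pos"])@R))
E
```

```text
tip edge [[280.3, 223.1], [280.3, 224.4], [270.8, 236.0], [289.9, 236.0], [271.1, 231.8], [289.6, 231.8]]
collar [[280.4, 243.2], [257.0, 264.7], [303.8, 264.7]]
rim of c [[275.7, 205.6]]
```

{"op": "step_arm", "data": {"steps": [[1, 0, -4, -2.7, 0], [1, 15, -4, -2.7, 0], [1, 30, -4, -2.7, 0], [1, 40, -4, -2.7, 0], [1, 40, -4, -2.7, 0], [1, 40, -4, -2.7, 0]]}}

```text
time: 5.7
tcp_pos: [0.4577, -0.0757, 0.1573]
eef_rot: [[-0.004, 0.67, -0.742], [0.001, -0.742, -0.67], [-1.0, -0.003, 0.002]]
contact_force: [1.0, 0.3, -1.7]
opening: 0.226
```

```bash
python3 - <<'E'
from h import *
s,im=shot("wrist","w4"); print(shift(s,[.4575,-.0758,.128]),np.round(s["contact_force"],2),np.round(s["qd"],1))
g=cv2.cvtColor(im,cv2.COLOR_BGR2GRAY)
cr=cv2.resize(im[165:265,220:340],None,fx=6,fy=6,interpolation=cv2.INTER_CUBIC)
cv2.imwrite("pics/w4c.png",np.clip(cr.astype(int)*1.8,0,255).astype(np.uint8))
c=cam("wrist",s);R=np.array(s["eef_rot"])
f=lambda q:((project(c,np.array(s["tcp_pos"])+np.array(q)@R.T)-[220,165])*6).round().tolist()
print("tip edge",f([[.0775,0,-.0065],[.0775,-.0065,0],[.0775,.0065,0]]))
P=np.array([[.4572+.016*np.cos(t),-.0758+.016*np.sin(t),.066] for t in np.arange(0,6.2,.79)]);print(((project(c,P)-[220,165])*6).round().tolist())
E
```

```text
[29.3  0.   0.1] [ 0.99  0.33 -1.73] [-0.  -0.7 -0.2 -0.5 -0.1 -0.1  0.1]
tip edge [[362.0, 349.0], [306.0, 401.0], [418.0, 401.0]]
[[450.0, 270.0], [355.0, 238.0], [264.0, 280.0], [234.0, 369.0], [279.0, 451.0], [372.0, 479.0], [459.0, 438.0], [491.0, 351.0]]
```

View pics/w4c.png

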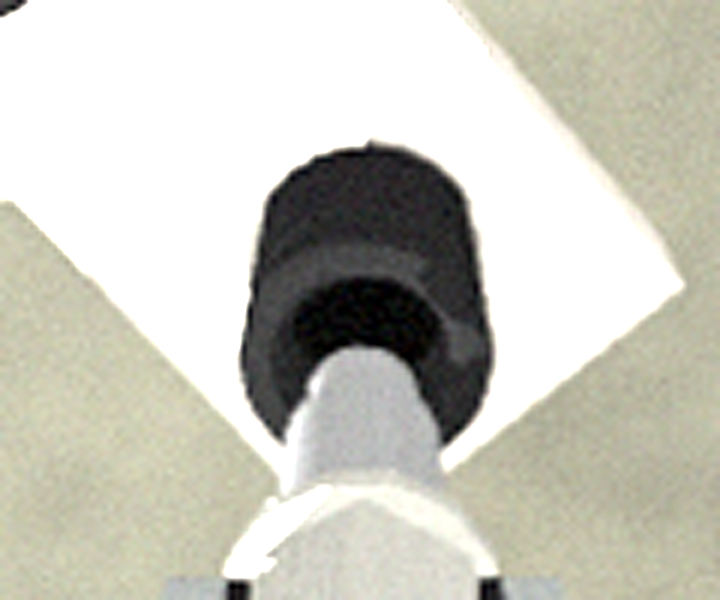

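Sleeve rim spans 241–493 horizontally and its top is at about y=243. The tip is at (365,347), so it is centred to within about 0.7 mm. I'll lower with a small correction.

{"op": "step_arm", "data": {"steps": [[1, 5, 0.3, 0.6, 0], [1, 12, 0.3, 0.6, 0], [1, 20, 0.3, 0.6, 0], [1, 27, 0.3, 0.6, 0], [1, 27, 0.3, 0.6, 0], [1, 27, 0.3, 0.6, 0]]}}

```text
time: 6.35
tcp_pos: [0.4575, -0.0762, 0.1303]
eef_rot: [[-0.004, 0.67, -0.742], [0.001, -0.742, -0.67], [-1.0, -0.004, 0.002]]
contact_force: [-0.2, -0.1, -1.6]
opening: 0.223
```

{"op": "step_arm", "data": {"steps": [[1, 2, 0, 0, 0], [1, 3.5, 0, 0, 0], [1, 5, 0, 0, 0], [1, 5, 0, 0, 0]]}}

```text
time: 6.75
tcp_pos: [0.4574, -0.0762, 0.1252]
eef_rot: [[-0.004, 0.67, -0.742], [0.001, -0.742, -0.67], [-1.0, -0.004, 0.002]]
contact_force: [-0.2, -0.2, -1.8]
opening: 0.223
```

{"op": "step_arm", "data": {"steps": [[1, 0.7, 0, 0, 0], [1, 1.4, 0, 0, 0], [1, 2, 0, 0, 0], [1, 2, 0, 0, 0]]}}

```text
time: 7.15
tcp_pos: [0.4576, -0.0762, 0.1233]
eef_rot: [[-0.004, 0.67, -0.742], [0.001, -0.742, -0.67], [-1.0, -0.003, 0.002]]
contact_force: [-0.1, -0.3, -0.2]
opening: 0.223
```

{"op": "step_arm", "data": {"steps": [[1, 0.5, 0, 0, 0], [1, 1, 0, 0, 0], [1, 1, 0, 0, 0]]}}

```text
time: 7.45
tcp_pos: [0.4577, -0.0762, 0.1225]
eef_rot: [[-0.004, 0.67, -0.742], [0.001, -0.742, -0.67], [-1.0, -0.003, 0.002]]
contact_force: [-0.9, -0.5, 1.6]
opening: 0.222
```

{"op": "step_arm", "data": {"steps": [[1, 0.5, 0.5, 0, 0], [1, 0.5, 0, 0.5, 0], [1, 0.5, -0.5, 0, 0], [1, 0.5, 0, -0.5, 0], [1, 0.7, 0, 0, 0], [1, 0.7, 0, 0, 0]]}}

```text
time: 8.05
tcp_pos: [0.4578, -0.0762, 0.1218]
eef_rot: [[-0.003, 0.67, -0.742], [0.001, -0.742, -0.67], [-1.0, -0.003, 0.002]]
contact_force: [-1.7, -0.2, 5.3]
opening: 0.224
```

```bash
python3 - <<'E'
from h import *
s=ctrl.read_state(); print(shift(s,[.4577,-.0762,.1225]),np.round(s["contact_force"],2),np.round(s["torque"],3))
E
```

```text
[-0.7 -0.1  0. ] [-1.73 -0.17  5.32] [ 0.024  0.245 -0.018]
```

Stopped about 21.8 mm below the rim with small side force, and wiggling changed nothing, so this sleeve looks tight. On to the middle sleeve.

{"op": "step_arm", "data": {"steps": [[1, -10, 0, 0, 0], [1, -25, 0, 0, 0], [1, -40, 0, 0, 0], [1, -40, -12, -14, 0], [1, -40, -27, -32, 0], [1, -40, -42, -50, 0], [1, -40, -48.8, -57.3, 0], [1, -40, -48.8, -57.3, 0], [1, -40, -48.8, -57.3, 0], [1, -40, -48.8, -57.3, 0]]}}

```text
time: 9.05
tcp_pos: [0.4675, -0.003, 0.1618]
eef_rot: [[-0.004, 0.669, -0.743], [0.0, -0.743, -0.669], [-1.0, -0.003, 0.003]]
contact_force: [1.3, 0.2, -1.6]
opening: 0.222
```

```bash
cat > rim.py <<'E'
from h import *
import sys
def rim(fn,guess,z=.066):
    "black sleeve body silhouette near the guess; rim = circle of 16 mm radius; fit its lateral extent and near/far edges"
    s,im=shot("wrist",fn); c=cam("wrist",s); g=cv2.cvtColor(im,cv2.COLOR_BGR2GRAY)
    p=project(c,[*guess,z])[0]; x0,y0=int(p[0])-60,int(p[1])-50
    cr=cv2.resize(im[y0:y0+100,x0:x0+120],None,fx=6,fy=6,interpolation=cv2.INTER_CUBIC)
    R=np.array(s["eef_rot"]);t=np.array(s["tcp_pos"])
    tip=project(c,t+np.array([[.0775,0,-.0065]])@R.T)[0]
    th=np.linspace(0,2*np.pi,60)
    for r,col in((.016,(0,255,0)),(.012,(0,255,255))):
        q=project(c,np.c_[guess[0]+r*np.cos(th),guess[1]+r*np.sin(th),np.full(60,z)])
        cv2.polylines(cr:=cr if r==.012 else np.clip(cr.astype(int)*1.8,0,255).astype(np.uint8),[((q-[x0,y0]+.4)*6).astype(np.int32)],True,col,1)
    cv2.circle(cr,tuple(((tip-[x0,y0]+.4)*6).astype(int).tolist()),4,(0,0,255),-1)
    cv2.imwrite(f"pics/{fn}c.png",cr)
    print(np.round(t,4),np.round(R,4).tolist(),np.round(s["contact_force"],2)); return s,im,c
E
python3 - <<'E'
from rim import *
s,im,c=rim("w5",(.4673,-.0011)); print(shift(s,[.4675,-.0015,.130]))
E
```

```text
[ 0.4675 -0.003   0.1618] [[-0.0038, 0.6689, -0.7433], [0.0004, -0.7433, -0.6689], [-1.0, -0.0029, 0.0026]] [ 1.28  0.21 -1.58]
[31.8 -1.  -1.1]
```

View pics/w5c.png

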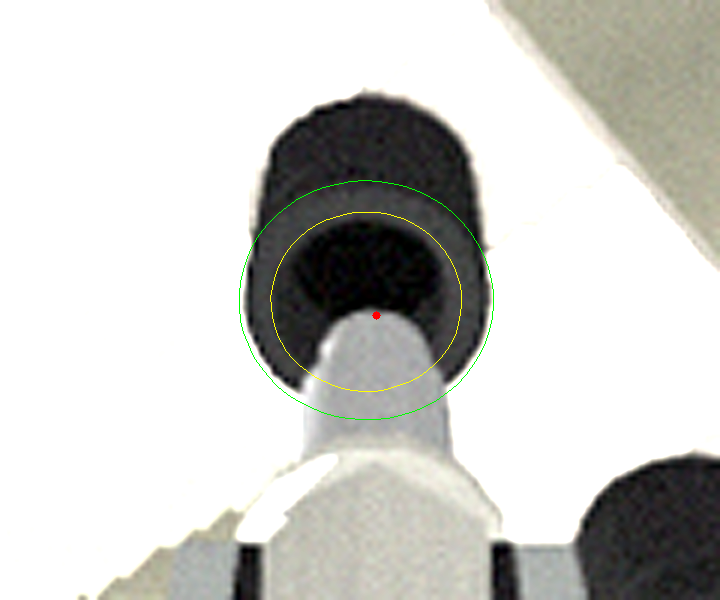

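The gauge is over the middle sleeve: rim spans 246–490, and the tip at about (380,309) is roughly 1.7 mm to the right. Correcting and lowering.

{"op": "step_arm", "data": {"steps": [[1, 3, -1.6, -0.7, 0], [1, 10, -1.6, -0.7, 0], [1, 18, -1.6, -0.7, 0], [1, 26, -1.6, -0.7, 0], [1, 32, -1.6, -0.7, 0], [1, 34, -1.6, -0.7, 0], [1, 35, -1.6, -0.7, 0], [1, 35, -1.6, -0.7, 0]]}}

```text
time: 9.9
tcp_pos: [0.467, -0.0012, 0.1268]
eef_rot: [[-0.004, 0.669, -0.743], [0.001, -0.743, -0.669], [-1.0, -0.003, 0.002]]
contact_force: [-0.9, 0.2, -1.4]
opening: 0.225
```

{"op": "step_arm", "data": {"steps": [[1, 0.7, 0, 0, 0], [1, 1.4, 0, 0, 0], [1, 2.5, 0, 0, 0], [1, 2.5, 0, 0, 0]]}}

```text
time: 10.3
tcp_pos: [0.4669, -0.0012, 0.1242]
eef_rot: [[-0.004, 0.669, -0.743], [0.001, -0.743, -0.669], [-1.0, -0.003, 0.002]]
contact_force: [0.6, 0.5, -2.6]
opening: 0.224
```

{"op": "step_arm", "data": {"steps": [[1, 0.7, 0, 0, 0], [1, 1.4, 0, 0, 0], [1, 1.5, 0, 0, 0]]}}

```text
time: 10.6
tcp_pos: [0.4668, -0.0012, 0.1226]
eef_rot: [[-0.004, 0.669, -0.743], [0.001, -0.743, -0.669], [-1.0, -0.003, 0.002]]
contact_force: [-0.4, 0.9, -2.0]
opening: 0.224
```

{"op": "step_arm", "data": {"steps": [[1, 0.7, 0, 0, 0], [1, 1.4, 0, 0, 0], [1, 2, 0, 0, 0], [1, 2, 0, 0, 0]]}}

```text
time: 11.0
tcp_pos: [0.4668, -0.0012, 0.1206]
eef_rot: [[-0.004, 0.669, -0.743], [0.001, -0.743, -0.669], [-1.0, -0.003, 0.003]]
contact_force: [-0.5, 0.1, -1.3]
opening: 0.224
```

{"op": "step_arm", "data": {"steps": [[1, 0.7, 0, 0, 0], [1, 1.4, 0, 0, 0], [1, 2, 0, 0, 0], [1, 2, 0, 0, 0]]}}

```text
time: 11.4
tcp_pos: [0.4667, -0.0012, 0.1185]
eef_rot: [[-0.004, 0.669, -0.743], [0.001, -0.743, -0.669], [-1.0, -0.003, 0.003]]
contact_force: [-0.3, 0.3, -1.7]
opening: 0.224
```

{"op": "step_arm", "data": {"steps": [[1, 1.2, 0, 0, 0], [1, 2.4, 0, 0, 0], [1, 3.6, 0, 0, 0], [1, 5, 0, 0, 0], [1, 6, 0, 0, 0], [1, 6, 0, 0, 0]]}}

```text
time: 12.0
tcp_pos: [0.4666, -0.0012, 0.1123]
eef_rot: [[-0.004, 0.669, -0.743], [0.001, -0.743, -0.669], [-1.0, -0.003, 0.003]]
contact_force: [0.6, 0.3, -1.6]
opening: 0.224
```

{"op": "step_arm", "data": {"steps": [[1, 1, 0, 0, 0], [1, 2, 0, 0, 0], [1, 3, 0, 0, 0], [1, 3, 0, 0, 0]]}}

```text
time: 12.4
tcp_pos: [0.4665, -0.0012, 0.1091]
eef_rot: [[-0.005, 0.669, -0.743], [0.001, -0.743, -0.669], [-1.0, -0.004, 0.003]]
contact_force: [0.7, 0.4, -1.6]
opening: 0.225
```

{"op": "step_arm", "data": {"steps": [[1, 0.5, 0, 0, 0], [1, 1, 0, 0, 0], [1, 1, 0, 0, 0]]}}

```text
time: 12.7
tcp_pos: [0.4665, -0.0012, 0.1081]
eef_rot: [[-0.005, 0.669, -0.743], [0.001, -0.743, -0.669], [-1.0, -0.004, 0.003]]
contact_force: [-0.0, -0.4, -2.0]
opening: 0.222
```

{"op": "step_arm", "data": {"steps": [[1, 0.5, 0, 0, 0], [1, 1, 0, 0, 0], [1, 1, 0, 0, 0]]}}

```text
time: 13.0
tcp_pos: [0.4665, -0.0012, 0.107]
eef_rot: [[-0.005, 0.669, -0.743], [0.001, -0.743, -0.669], [-1.0, -0.004, 0.003]]
contact_force: [0.6, 0.3, -1.2]
opening: 0.225
```

{"op": "step_arm", "data": {"steps": [[1, 0.5, 0, 0, 0], [1, 1, 0, 0, 0], [1, 1, 0, 0, 0]]}}

```text
time: 13.3
tcp_pos: [0.4664, -0.0012, 0.106]
eef_rot: [[-0.005, 0.669, -0.743], [0.001, -0.743, -0.669], [-1.0, -0.004, 0.003]]
contact_force: [-0.5, 0.4, -2.2]
opening: 0.222
```

{"op": "step_arm", "data": {"steps": [[1, 1, 0, 0, 0], [1, 2, 0, 0, 0], [1, 3, 0, 0, 0], [1, 4, 0, 0, 0], [1, 4, 0, 0, 0]]}}

```text
time: 13.8
tcp_pos: [0.4663, -0.0012, 0.1018]
eef_rot: [[-0.005, 0.669, -0.743], [0.001, -0.743, -0.669], [-1.0, -0.004, 0.003]]
contact_force: [-0.2, 0.1, -1.7]
opening: 0.226
```

NO-GO pin has entered (43 mm deep) with no contact, so the middle sleeve is worn. Next the third sleeve, which should be the good one.

{"op": "step_arm", "data": {"steps": [[1, -10, 0, 0, 0], [1, -25, 0, 0, 0], [1, -45, 0, 0, 0], [1, -60, 0, 0, 0], [1, -62, -6, -7, 0], [1, -62, -20, -23, 0], [1, -62, -35, -40, 0], [1, -62, -46, -53, 0], [1, -62, -48.3, -56.2, 0], [1, -62, -48.3, -56.2, 0], [1, -62, -48.3, -56.2, 0], [1, -62, -48.3, -56.2, 0]]}}

```text
time: 15.0
tcp_pos: [0.4759, 0.0712, 0.1636]
eef_rot: [[-0.006, 0.668, -0.744], [0.0, -0.744, -0.668], [-1.0, -0.004, 0.004]]
contact_force: [0.5, 0.0, -1.1]
opening: 0.226
```

```bash
python3 - <<'E'
from rim import *
s,im,c=rim("w6",(.4758,.0720)); print(shift(s,[.4758,.0720,.130]))
E
```

```text
[0.4759 0.0712 0.1636] [[-0.0056, 0.6679, -0.7442], [0.0001, -0.7442, -0.6679], [-1.0, -0.0038, 0.0041]] [ 0.45  0.02 -1.14]
[33.6 -0.5 -0.6]
```

View pics/w6c.png

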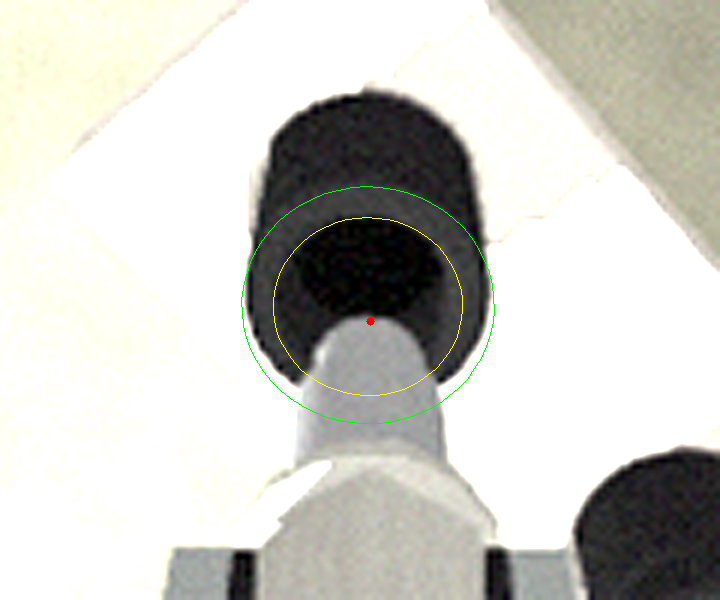

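Rim centre is at about x=368 and the tip at 372, so only about 0.5 mm off. Lowering.

{"op": "step_arm", "data": {"steps": [[1, 3, -0.5, -0.9, 0], [1, 10, -0.5, -0.9, 0], [1, 18, -0.5, -0.9, 0], [1, 26, -0.5, -0.9, 0], [1, 32, -0.5, -0.9, 0], [1, 36, -0.5, -0.9, 0], [1, 37.5, -0.5, -0.9, 0], [1, 37.5, -0.5, -0.9, 0]]}}

```text
time: 15.85
tcp_pos: [0.4761, 0.0723, 0.126]
eef_rot: [[-0.006, 0.668, -0.744], [0.0, -0.744, -0.668], [-1.0, -0.004, 0.004]]
contact_force: [-0.2, -0.4, -1.3]
opening: 0.223
```

{"op": "step_arm", "data": {"steps": [[1, 0.7, 0, 0, 0], [1, 1.4, 0, 0, 0], [1, 2, 0, 0, 0], [1, 2, 0, 0, 0]]}}

```text
time: 16.25
tcp_pos: [0.476, 0.0723, 0.124]
eef_rot: [[-0.006, 0.668, -0.744], [0.0, -0.744, -0.668], [-1.0, -0.004, 0.004]]
contact_force: [0.8, 0.8, -2.4]
opening: 0.22
```

{"op": "step_arm", "data": {"steps": [[1, 0.5, 0, 0, 0], [1, 1, 0, 0, 0], [1, 1, 0, 0, 0]]}}

```text
time: 16.55
tcp_pos: [0.476, 0.0723, 0.123]
eef_rot: [[-0.006, 0.668, -0.744], [0.0, -0.744, -0.668], [-1.0, -0.004, 0.004]]
contact_force: [-0.2, -0.6, -2.8]
opening: 0.225
```

{"op": "step_arm", "data": {"steps": [[1, 0.5, 0, 0, 0], [1, 1, 0, 0, 0], [1, 1, 0, 0, 0]]}}

```text
time: 16.85
tcp_pos: [0.476, 0.0723, 0.1219]
eef_rot: [[-0.006, 0.668, -0.744], [0.0, -0.744, -0.668], [-1.0, -0.004, 0.004]]
contact_force: [0.5, -0.2, -1.5]
opening: 0.225
```

{"op": "step_arm", "data": {"steps": [[1, 0.5, 0, 0, 0], [1, 1, 0, 0, 0], [1, 1, 0, 0, 0]]}}

```text
time: 17.15
tcp_pos: [0.4759, 0.0723, 0.1208]
eef_rot: [[-0.006, 0.668, -0.744], [0.0, -0.744, -0.668], [-1.0, -0.004, 0.004]]
contact_force: [-0.4, -0.0, -1.4]
opening: 0.227
```

{"op": "step_arm", "data": {"steps": [[1, 0.5, 0, 0, 0], [1, 1, 0, 0, 0], [1, 1, 0, 0, 0]]}}

```text
time: 17.45
tcp_pos: [0.4759, 0.0722, 0.1198]
eef_rot: [[-0.006, 0.668, -0.744], [0.0, -0.744, -0.668], [-1.0, -0.004, 0.004]]
contact_force: [0.3, -0.4, -1.5]
opening: 0.223
```

{"op": "step_arm", "data": {"steps": [[1, 1, 0, 0, 0], [1, 2, 0, 0, 0], [1, 3, 0, 0, 0], [1, 4, 0, 0, 0], [1, 4, 0, 0, 0]]}}

```text
time: 17.95
tcp_pos: [0.4758, 0.0722, 0.1156]
eef_rot: [[-0.006, 0.668, -0.744], [0.0, -0.744, -0.668], [-1.0, -0.004, 0.005]]
contact_force: [1.0, -0.3, -1.8]
opening: 0.225
```

{"op": "step_arm", "data": {"steps": [[1, 1, 0, 0, 0], [1, 2, 0, 0, 0], [1, 3, 0, 0, 0], [1, 4, 0, 0, 0], [1, 4, 0, 0, 0]]}}

```text
time: 18.45
tcp_pos: [0.4757, 0.0722, 0.1114]
eef_rot: [[-0.006, 0.668, -0.744], [0.0, -0.744, -0.668], [-1.0, -0.004, 0.005]]
contact_force: [0.5, -0.4, -1.6]
opening: 0.226
```

{"op": "step_arm", "data": {"steps": [[1, 0.7, 0, 0, 0], [1, 1.5, 0, 0, 0], [1, 2, 0, 0, 0], [1, 2, 0, 0, 0]]}}

```text
time: 18.85
tcp_pos: [0.4756, 0.0722, 0.1094]
eef_rot: [[-0.007, 0.668, -0.744], [0.0, -0.744, -0.668], [-1.0, -0.005, 0.005]]
contact_force: [0.6, -0.2, -1.3]
opening: 0.225
```

{"op": "step_arm", "data": {"steps": [[1, 0.5, 0, 0, 0], [1, 1, 0, 0, 0], [1, 1, 0, 0, 0]]}}

```text
time: 19.15
tcp_pos: [0.4759, 0.0722, 0.1086]
eef_rot: [[-0.006, 0.668, -0.744], [0.0, -0.744, -0.668], [-1.0, -0.004, 0.004]]
contact_force: [0.4, -0.5, 0.7]
opening: 0.221
```

{"op": "step_arm", "data": {"steps": [[1, 0.5, 0, 0, 0], [1, 0.7, 0, 0, 0], [1, 0.7, 0, 0, 0]]}}

```text
time: 19.45
tcp_pos: [0.476, 0.0723, 0.108]
eef_rot: [[-0.006, 0.668, -0.744], [0.0, -0.744, -0.668], [-1.0, -0.004, 0.004]]
contact_force: [-0.8, -0.2, 1.9]
opening: 0.225
```

Shoulder stopped on the ledge about 36.5–37 mm down at light force (3.5 N), so this is the good sleeve. Releasing here.

{"op": "step_arm", "data": {"steps": [[0.72, 0, 0, 0, 0], [0.65, 0, 0, 0, 0], [0.5, 0, 0, 0, 0], [0.5, 0, 0, 0, 0], [0.5, -5, 0, 0, 0], [0.5, -20, 0, 0, 0], [0.5, -45, 0, 0, 0], [0.5, -75, 0, 0, 0], [0.5, -95, 0, 0, 0], [0.5, -100, 0, 0, 0], [0.5, -100, 0, 0, 0]], "newtons": 20}}

```text
time: 20.55
tcp_pos: [0.4769, 0.0723, 0.2086]
eef_rot: [[-0.004, 0.668, -0.744], [0.0, -0.744, -0.668], [-1.0, -0.003, 0.003]]
contact_force: [-0.7, -1.1, 0.5]
opening: 0.501
```

```bash
python3 - <<'E'
from h import *
s,im=shot("wrist","w7"); c=cam("wrist",s); print(np.round(s["tcp_pos"],4),np.round(s["eef_rot"],4).tolist(),s["time"])
print("pred handle top",project(c,[[.4755,.0723,.144]]), "b,c rims",project(c,[[.4668,-.0012,.066],[.4575,-.0762,.066]]))
v=cv2.resize(im[60:420],None,fx=1.4,fy=1.4,interpolation=cv2.INTER_CUBIC); sc=ctrl.snapshot("scene")[:,:,::-1]; sc=cv2.resize(sc[130:250,170:330],None,fx=2.0,fy=2.0,interpolation=cv2.INTER_CUBIC)
v[:sc.shape[0],-sc.shape[1]:]=sc; cv2.imwrite("pics/w7v.png",v)
E
```

```text
[0.4769 0.0723 0.2086] [[-0.0041, 0.6678, -0.7443], [0.0001, -0.7443, -0.6678], [-1.0, -0.0029, 0.003]] 20.55
pred handle top [[279.18319981 240.25248086]] b,c rims [[330.89276466 260.92145133]
 [376.26286264 310.82645713]]
```

View pics/w7v.png

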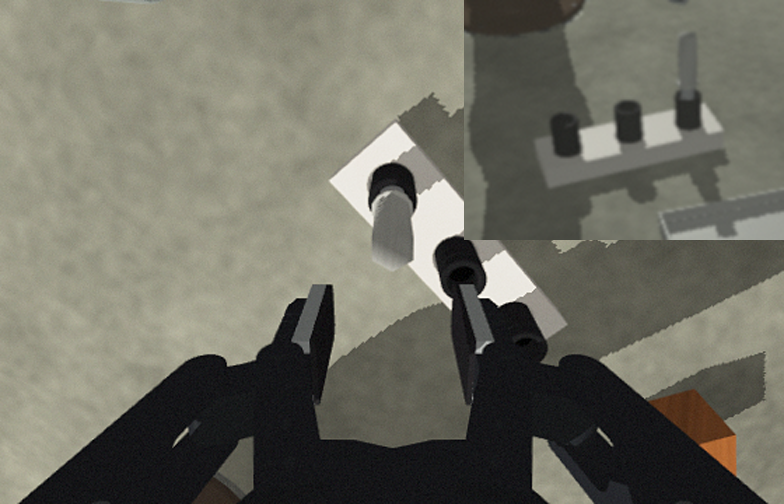

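The gauge stands upright in the left sleeve: handle top at about (392,258), as predicted, and the scene inset agrees. Now the worn sleeve (middle): move above it and yaw so the camera stays clear of the gauge.

{"op": "step_arm", "data": {"steps": [[0.35, 0, 12, 14, 0.1], [0.35, 0, 27, 31, 0.22], [0.35, 0, 42, 49, 0.34], [0.35, 0, 48.2, 56.5, 0.45], [0.35, 20, 48.2, 56.5, 0.45], [0.35, 50, 48.2, 56.5, 0.45], [0.35, 80, 48.2, 56.5, 0.45], [0.35, 100, 48.2, 56.5, 0.45], [0.35, 105, 48.2, 56.5, 0.45], [0.35, 105, 48.2, 56.5, 0.45], [0.35, 105, 48.2, 56.5, 0.45]]}}

```text
time: 21.75
tcp_pos: [0.4658, -0.0015, 0.1026]
eef_rot: [[-0.007, 0.278, -0.961], [-0.0, -0.961, -0.278], [-1.0, -0.002, 0.006]]
contact_force: [-0.5, -0.3, 1.4]
opening: 0.647
```

```bash
python3 - <<'E'
from h import *
s=ctrl.read_state(); print(shift(s,[.467,-.0013,.047]),np.round(s["eef_rot"],4).tolist(),np.round(s["qd"],1))
E
```

```text
[55.6  0.3 -1.6] [[-0.0067, 0.2779, -0.9606], [-0.0001, -0.9606, -0.2779], [-1.0, -0.0018, 0.0064]] [ 0.2 -0.8 -0.2 -0.4  0.1 -0.1 -0. ]
```

{"op": "step_arm", "data": {"steps": [[0.35, 5, 0.3, -1.6, 0], [0.35, 18, 0.3, -1.6, 0], [0.35, 32, 0.3, -1.6, 0], [0.35, 46, 0.3, -1.6, 0], [0.35, 55, 0.3, -1.6, 0], [0.35, 55, 0.3, -1.6, 0], [0.35, 55, 0.3, -1.6, 0]], "newtons": 30}}

```text
time: 22.45
tcp_pos: [0.4673, -0.0012, 0.048]
eef_rot: [[-0.006, 0.278, -0.961], [0.0, -0.961, -0.278], [-1.0, -0.002, 0.006]]
contact_force: [-0.7, 0.3, 0.6]
opening: 0.65
```

```bash
python3 - <<'E'
from h import *
s=ctrl.read_state(); print(shift(s,[.467,-.0013,.047]),np.round(s["contact_force"],2),np.round(s["eef_rot"],4).tolist())
E
```

```text
[1.  0.  0.4] [-0.7   0.3   0.61] [[-0.0062, 0.278, -0.9606], [0.0, -0.9606, -0.278], [-1.0, -0.0017, 0.006]]
```

{"op": "step_arm", "data": {"steps": [[0.5, 0.5, 0, 0.4, 0], [0.6, 0.5, 0, 0.4, 0], [0.8, 0.5, 0, 0.4, 0], [1, 0.5, 0, 0.4, 0], [1, 0.5, 0, 0.4, 0], [1, 0.5, 0, 0.4, 0]], "newtons": 40}}

```text
time: 23.05
tcp_pos: [0.4673, -0.0014, 0.0478]
eef_rot: [[-0.005, 0.278, -0.961], [-0.0, -0.961, -0.278], [-1.0, -0.001, 0.005]]
contact_force: [0.5, -0.5, 2.7]
opening: 0.36
```

{"op": "step_arm", "data": {"steps": [[1, -10, 0, 0, 0], [1, -30, 0, 0, 0], [1, -60, 0, 0, 0], [1, -85, 0, 0, 0], [1, -90, 8, -25, 0], [1, -90, 20, -65, 0], [1, -90, 28, -100, 0], [1, -90, 20, -135, 0], [1, -90, 8, -170, 0], [1, -90, -6, -205, 0], [1, -90, -18, -230, 0], [1, -90, -18, -230, 0], [1, -90, -18, -230, 0], [1, -90, -18, -230, 0]]}}

```text
time: 24.45
tcp_pos: [0.6829, 0.0786, 0.1365]
eef_rot: [[-0.007, 0.277, -0.961], [-0.001, -0.961, -0.277], [-1.0, -0.001, 0.007]]
contact_force: [-0.2, -0.5, -1.4]
opening: 0.356
```

```bash
python3 - <<'E'
from h import *
s,im=shot("wrist","w8"); t=ctrl.snapshot("top")[:,:,::-1]; cv2.imwrite("pics/t8.png",t)
print(shift(s,[.683,.080,.0455]),np.round(s["eef_rot"],4).tolist(),s["opening"],np.round(s["contact_force"],2))
# tray wall outline in wrist picture: bright low-saturation region
c=cam("wrist",s); hsv=cv2.cvtColor(im,cv2.COLOR_BGR2HSV).astype(int)
for b in blobs((hsv[...,1]<22)&(hsv[...,2]>150),1500):
    r=cv2.boxPoints(cv2.minAreaRect(b)); print(cv2.contourArea(b),plane(c,r,.018).round(3)[:,:2].tolist())
E
```

```text
[91.  -1.2 -1.1] [[-0.0066, 0.2771, -0.9608], [-0.0009, -0.9608, -0.2771], [-1.0, -0.001, 0.0066]] 0.35607194620712046 [-0.18 -0.48 -1.44]
18952.0 [[0.637, 0.139], [0.753, 0.114], [0.725, -0.051], [0.591, -0.049]]
```

{"op": "step_arm", "data": {"steps": [[1, 8, -1, -1, 0], [1, 25, -1, -1, 0], [1, 45, -1, -1, 0], [1, 65, -1, -1, 0], [1, 80, -1, -1, 0], [1, 87, -1, -1, 0], [1, 89, -1, -1, 0], [1, 89, -1, -1, 0]]}}

```text
time: 25.35
tcp_pos: [0.6835, 0.0797, 0.0479]
eef_rot: [[-0.006, 0.277, -0.961], [-0.001, -0.961, -0.277], [-1.0, -0.001, 0.006]]
contact_force: [0.5, -0.2, -0.0]
opening: 0.362
```

{"op": "step_arm", "data": {"steps": [[1, 0.8, 0, 0, 0], [1, 1.6, 0, 0, 0], [1, 1.6, 0, 0, 0]]}}

```text
time: 25.65
tcp_pos: [0.6838, 0.0797, 0.0468]
eef_rot: [[-0.005, 0.277, -0.961], [-0.001, -0.961, -0.277], [-1.0, -0.001, 0.005]]
contact_force: [-0.6, 0.1, -0.4]
opening: 0.356
```

{"op": "step_arm", "data": {"steps": [[1, 0.6, 0, 0, 0], [1, 1.2, 0, 0, 0], [1, 1.2, 0, 0, 0]]}}

```text
time: 25.95
tcp_pos: [0.6838, 0.0797, 0.0456]
eef_rot: [[-0.005, 0.277, -0.961], [-0.001, -0.961, -0.277], [-1.0, -0.001, 0.005]]
contact_force: [-0.1, 0.0, 0.7]
opening: 0.362
```

{"op": "step_arm", "data": {"steps": [[1, 0.6, 0, 0, 0], [1, 1, 0, 0, 0], [1, 1, 0, 0, 0]]}}

```text
time: 26.25
tcp_pos: [0.6839, 0.0797, 0.0453]
eef_rot: [[-0.004, 0.277, -0.961], [-0.001, -0.961, -0.277], [-1.0, -0.001, 0.004]]
contact_force: [-1.2, -0.8, 4.7]
opening: 0.359
```

{"op": "step_arm", "data": {"steps": [[0.6, 0, 0, 0, 0], [0.5, 0, 0, 0, 0], [0.35, 0, 0, 0, 0], [0.35, 0, 0, 0, 0], [0.35, -5, 0, 0, 0], [0.35, -25, 0, 0, 0], [0.35, -60, 0, 0, 0], [0.35, -95, 0, 0, 0], [0.35, -100, 8, 25, 0], [0.35, -100, 22, 65, 0], [0.35, -100, 38, 110, 0], [0.35, -100, 52, 155, 0], [0.35, -100, 67, 200, 0], [0.35, -100, 80, 240, 0], [0.35, -100, 87, 261, 0], [0.35, -100, 87, 261, 0], [0.35, -100, 87, 261, 0], [0.35, -100, 87, 261, 0]]}}

```text
time: 28.05
tcp_pos: [0.4587, -0.0753, 0.1469]
eef_rot: [[-0.003, 0.277, -0.961], [-0.0, -0.961, -0.277], [-1.0, -0.001, 0.003]]
contact_force: [0.5, -0.3, 0.4]
opening: 0.649
```

```bash
python3 - <<'E'
from h import *
s,im=shot("wrist","w9"); c=cam("wrist",s);print(shift(s,[.4573,-.0760,.047]),np.round(s["eef_rot"],4).tolist(),np.round(s["qd"],1))
g=cv2.GaussianBlur(cv2.cvtColor(im,cv2.COLOR_BGR2GRAY),(3,3),0)
p=project(c,[.4573,-.076,.066])[0];print(p)
m=np.zeros_like(g);cv2.circle(m,tuple(p.astype(int).tolist()),24,255,-1)
for th in(30,36):
  for b in blobs((g<th)&(m>0),30):
    e=cv2.fitEllipse(plane(c,b.reshape(-1,2),.066)[:,:2].astype(np.float32)*1000);print(th,np.round(e[0],1),np.round(e[1],1))
E
```

```text
[99.9  0.4  1.2] [[-0.0031, 0.2775, -0.9607], [-0.0003, -0.9607, -0.2775], [-1.0, -0.0005, 0.0031]] [-0.5  0.6 -0.  -0.1  0.   0.   0.1]
[281.07790205 231.66067042]
30 [459.7 -76.3] [26.1 30.8]
36 [459.3 -76.2] [26.7 30.6]
```

{"op": "step_arm", "data": {"steps": [[0.35, 10, 0.4, 1, 0], [0.35, 30, 0.4, 1, 0], [0.35, 55, 0.4, 1, 0], [0.35, 78, 0.4, 1, 0], [0.35, 92, 0.4, 1, 0], [0.35, 99.5, 0.4, 1, 0], [0.35, 99.5, 0.4, 1, 0], [0.35, 99.5, 0.4, 1, 0]]}}

```text
time: 28.9
tcp_pos: [0.4578, -0.0755, 0.0473]
eef_rot: [[-0.003, 0.278, -0.96], [-0.0, -0.96, -0.278], [-1.0, -0.001, 0.003]]
contact_force: [0.7, 0.4, 0.7]
opening: 0.652
```

{"op": "step_arm", "data": {"steps": [[0.5, 0.5, 0, 0, 0], [0.6, 0.5, 0, 0, 0], [0.8, 0.5, 0, 0, 0], [1, 0.5, 0, 0, 0], [1, 0.5, 0, 0, 0], [1, 0.5, 0, 0, 0]]}}

```text
time: 29.5
tcp_pos: [0.4582, -0.0756, 0.0471]
eef_rot: [[-0.002, 0.278, -0.96], [-0.0, -0.96, -0.278], [-1.0, -0.0, 0.002]]
contact_force: [0.4, -0.0, 2.5]
opening: 0.359
```

{"op": "step_arm", "data": {"steps": [[1, -10, 0, 0, 0], [1, -30, 0, 0, 0], [1, -60, 0, 0, 0], [1, -85, 0, 0, 0], [1, -90, 0, -25, 0], [1, -90, -2, -65, 0], [1, -90, -5, -105, 0], [1, -90, -8, -145, 0], [1, -90, -11, -185, 0], [1, -90, -13, -215, 0], [1, -90, -13.4, -225, 0], [1, -90, -13.4, -225, 0], [1, -90, -13.4, -225, 0]]}}

```text
time: 30.8
tcp_pos: [0.6695, -0.0008, 0.1363]
eef_rot: [[-0.004, 0.278, -0.961], [-0.001, -0.961, -0.278], [-1.0, -0.001, 0.004]]
contact_force: [-0.1, 0.3, 0.2]
opening: 0.36
```

{"op": "step_arm", "data": {"steps": [[1, 8, 0, 0, 0], [1, 25, 0, 0, 0], [1, 45, 0, 0, 0], [1, 65, 0, 0, 0], [1, 80, 0, 0, 0], [1, 87, 0, 0, 0], [1, 89, 0, 0, 0], [1, 89, 0, 0, 0]]}}

```text
time: 31.6
tcp_pos: [0.6692, -0.001, 0.0476]
eef_rot: [[-0.004, 0.278, -0.961], [-0.001, -0.961, -0.278], [-1.0, -0.0, 0.004]]
contact_force: [0.2, 0.2, -0.6]
opening: 0.357
```

{"op": "step_arm", "data": {"steps": [[1, 0.8, 0, 0, 0], [1, 1.6, 0, 0, 0], [1, 2, 0, 0, 0], [1, 2, 0, 0, 0]]}}

```text
time: 32.0
tcp_pos: [0.6693, -0.0009, 0.0458]
eef_rot: [[-0.004, 0.278, -0.961], [-0.001, -0.961, -0.278], [-1.0, -0.0, 0.004]]
contact_force: [0.4, 0.1, -0.8]
opening: 0.359
```

{"op": "step_arm", "data": {"steps": [[1, 0.6, 0, 0, 0], [1, 1.2, 0, 0, 0], [1, 1.2, 0, 0, 0]]}}

```text
time: 32.3
tcp_pos: [0.6694, -0.0009, 0.0447]
eef_rot: [[-0.003, 0.278, -0.961], [-0.001, -0.961, -0.278], [-1.0, -0.0, 0.003]]
contact_force: [-0.7, -0.7, 0.1]
opening: 0.352
```

{"op": "step_arm", "data": {"steps": [[1, 0.6, 0, 0, 0], [1, 1, 0, 0, 0], [1, 1, 0, 0, 0]]}}

```text
time: 32.6
tcp_pos: [0.6695, -0.0009, 0.0447]
eef_rot: [[-0.003, 0.278, -0.961], [-0.001, -0.961, -0.278], [-1.0, 0.0, 0.003]]
contact_force: [-3.3, -0.2, 7.2]
opening: 0.362
```

{"op": "step_arm", "data": {"steps": [[0.6, 0, 0, 0, 0], [0.5, 0, 0, 0, 0], [0.35, 0, 0, 0, 0], [0.35, 0, 0, 0, 0], [0.35, -5, 0, 0, 0], [0.35, -25, 0, 0, 0], [0.35, -60, 0, 0, 0], [0.35, -100, 0, 0, 0], [0.35, -140, 0, 0, 0], [0.35, -170, 20, 20, 0], [0.35, -170, 60, 60, 0], [0.35, -170, 100, 100, 0], [0.35, -170, 140, 100, 0], [0.35, -170, 180, 100, 0], [0.35, -170, 180, 100, 0], [0.35, -170, 180, 100, 0], [0.35, -170, 180, 100, 0]]}}

```text
time: 34.3
tcp_pos: [0.6241, -0.1998, 0.2151]
eef_rot: [[-0.003, 0.279, -0.96], [0.0, -0.96, -0.279], [-1.0, -0.001, 0.003]]
contact_force: [0.6, 0.1, 0.4]
opening: 0.649
```

```bash
python3 - <<'E'
from h import *
t=ctrl.snapshot("top")[:,:,::-1]; s=ctrl.snapshot("scene")[:,:,::-1]
cv2.imwrite("pics/top9.png",t);cv2.imwrite("pics/scene9.png",s)
a=cv2.resize(t[90:310,110:380],(490,400),interpolation=cv2.INTER_CUBIC); b=cv2.resize(s[120:320,180:460],(560,400),interpolation=cv2.INTER_CUBIC)
o=np.zeros((600,800,3),np.uint8); o[:300,:368]=cv2.resize(a,(368,300)); o[:600-300,368:788]=cv2.resize(b,(420,300)); w=ctrl.snapshot("wrist")[:,:,::-1]; o[300:600,:400]=cv2.resize(w,(400,300))
o[300:600,420:780]=cv2.resize(s[140:230,200:308],(360,300),interpolation=cv2.INTER_CUBIC)
cv2.imwrite("pics/fin.png",o)
E
```

```text
(no output)
```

View pics/fin.png

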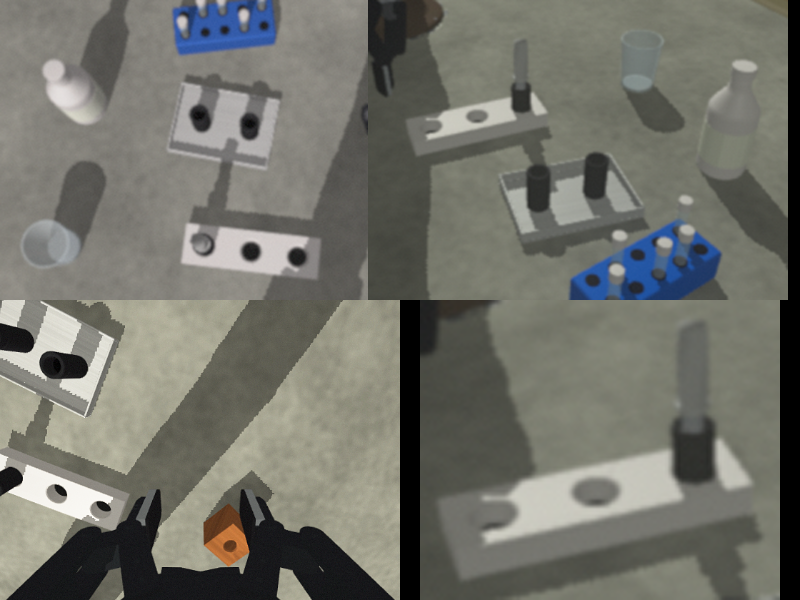

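```bash
python3 - <<'E'
from h import *
c=cam("scene"); x,y=.4757,.0722
print("pred z .144/.130 top, rim, table:",[((project(c,[x,y,z])[0]-[200,140])*[360/108,300/90]+[420,300]).round(0).tolist() for z in(.144,.130,.066,.026)])
ctrl.finish_job()
E
```

```text
pred z .144/.130 top, rim, table: [[689.0, 326.0], [689.0, 344.0], [690.0, 424.0], [691.0, 470.0]]
the job is handed in; nothing more can be done
```

The job is handed in at about 34.5 s: the gauge stands fully home in the good sleeve, and the other two stand upright in the tray.

| Sleeve in the rack | Result | What the gauge did | Where it is now |
|---|---|---|---|
| Left (+y) | good | thin end entered, stopped on the ledge about 36–37 mm down at about 3.5 N | in its pocket, with the gauge in it |
| Middle | worn | thick part went in, 43 mm deep with no contact | upright in the tray |
| Right (−y) | tight | stopped about 21.8 mm down, 7 N at most, even when wiggled | upright in the tray |

- **Forces:** the readings during gauging stayed at 7 N or less, well under the 25 N forcing limit.
- **Last pictures:** they show the gauge upright, both rejects standing in the tray, the bottle and beaker where they were, and the robot clear of everything. The gauge top appears within about 6 px (roughly 4–5 mm) of where a fully seated gauge should be, in an enlarged view.
- **Disagreement:** the cameras differed by 2–4 mm on where the sleeves were. I settled that with close-up wrist pictures before each insertion.
- **Not checked:** I did not lower the gauge all the way to the collar in the worn sleeve, or try the tight one a second time.

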